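# Strip the socle mould and lay out its parts

### The job

The wax pattern in the casting mould has set. Strip the mould from the top down, one part at a time: pull the core and hang it by its rod in the bored wooden stand, lay the top frame in the smaller plywood tray, stand the green wax pattern upright on the middle of the steel bench block so that it stays flat, and last lift the empty cavity block off the base and lay it in the larger tray. Both mould plates lie flat between their tray's corner stops, right way up; leave the bud casting and the spanner where they are.

Things in the scene. Friction and masses are not known exactly. Their poses are not given: they have to be found in the camera images.
- core: Core, top of the stack: steel bar 18 x 64 x 10 mm (long along its y) lying across the top frame; on its middle a red grip block 14 (x) x 34 x 22 mm, 10 to 32 mm above the origin; below it a 12 mm steel rod, 40 mm long, in the bore of the wax pattern. Lift it straight up at least 45 mm. Origin: centre of the bar's underside, z up. 90 g.
- cope: Top frame: bright aluminium plate 100 (x) x 52 (y) x 24 mm with a 37 mm square opening in its middle and a 10 mm guide bore 38 mm either side of it. Lies on the cavity block; two 8 mm guide pins reach 13 mm up into it and the wax pattern stands in its opening: lift straight up at least 30 mm. Origin: centre of its underside, z up. 260 g.
- socle: Pattern in hard dark green wax: stepped square socle, foot 48 x 48 x 21.5 mm, upper block 34 x 34 x 21.5 mm, 16 mm bore through it. Stands in the cavity block's pocket (1.5 mm play); its upper block fills the top frame's opening to 3 mm below the top and stands 21 mm clear of the cavity block once that is off. Origin: centre of its underside, z up, x, y square to its sides. About 80 g.
- drag: Cavity block, lowest part: aluminium, 112 (x) x 66 (y) x 30 mm, with a 51 mm square pocket 22 mm deep and two 10 mm guide bores. Lies on the fixed dark steel base plate (136 x 90 x 12 mm), whose two 8 mm guide pins stand 43 mm above the plate through the bores: lift straight up at least 50 mm. Origin: centre of its underside, z up. About 420 g.
- core_stand: Stand for the core (fixed): a square wooden block 80 x 80 mm, 56 mm high in all, on a darker 100 x 100 mm foot, with an upright 24 mm hole 46 mm deep in its middle, countersunk to 32 mm at the top. The core's bar rests on its top when the rod hangs in the hole. Origin: centre of the underside, z up.
- cope_tray: The smaller tray (fixed), for the top frame: a plywood board 134 x 86 mm, 8 mm thick, with a wooden corner stop 10 mm high at each corner; the space between the stops is 116 mm (x) x 68 mm (y). Each stop reaches 22 mm along either side, so the middle of every side is open. Origin: centre of the underside, z up.
- bench_block: Steel bench block (fixed), the place for the wax pattern: a plain flat square block 60 x 60 mm, 19 mm high, worn bright steel. Origin: centre of its underside, z up.
- drag_tray: The larger tray (fixed), for the cavity block: a plywood board 146 x 100 mm, 8 mm thick, with a wooden corner stop 10 mm high at each corner, each reaching 22 mm along either side; the space between the stops is 128 mm (x) x 82 mm (y). Origin: centre of the underside, z up.
- bud_casting: Bystander: a loose pale brass casting of a bud on a square foot, 48 x 52 x 54 mm. Leave it alone. Origin: centre of its underside.
- spanner: Bystander: a loose flat open-ended steel spanner, 24 x 123 x 8 mm, lying on the bench. Leave it alone. Origin: centre of its underside, its length along y.
There are look-alikes about, which are no part of the job. What is shaped like the cope_tray but turquoise is not meant.

How it is judged (in metres and radians):
On the way, in this order (a step that is already met when the one before it is completed fails the run):
1. the core hangs in the bored stand, its bar on the stand's top (horizontal distance between core and core_stand below 0.011 m and z of core in the frame of core_stand below 0.06 m and angle between core's own z axis and vertical below 0.1 rad), for 0.2 s.
2. the top frame lies flat in the smaller tray (horizontal distance between cope and cope_tray below 0.013 m and z of cope in the frame of cope_tray below 0.011 m and angle between cope's own z axis and vertical below 0.06 rad), for 0.2 s.
3. the wax pattern stands upright on the bench block (horizontal distance between socle and bench_block below 0.012 m and z of socle in the frame of bench_block below 0.022 m and angle between socle's own z axis and vertical below 0.06 rad), for 0.2 s.
4. the empty cavity block lies flat in the larger tray (horizontal distance between drag and drag_tray below 0.013 m and z of drag in the frame of drag_tray below 0.011 m and angle between drag's own z axis and vertical below 0.06 rad), for 0.2 s.
At the end, for the whole second after the job is handed in: Core in the stand (11 mm of its axis, bar within 4 mm of the top, tilt < 0.1 rad); top frame in the small and cavity block in the large tray (13 mm of centre, within 3 mm of the board, tilt < 0.06); pattern on the bench block (12 mm of centre, within 3 mm, tilt < 0.06); all at rest (all of step 1 and all of step 2 and all of step 3 and all of step 4 and linear speed of each of core, cope, socle, drag below 0.02 m/s); the robot touches nothing.
It fails at once if the bud casting was pushed more than 15 mm (distance of bud_casting from where it was at the start of the episode above 0.015 m).
It fails at once if the spanner was pushed more than 15 mm (distance of spanner from where it was at the start of the episode above 0.015 m).
It also fails if it takes over 125 s, if anything falls off the work surface, if the arm or the gripper's body presses on something with over 40 N, if the wrist force passes 120 N, or if a joint passes its speed limit or range.

### The arm

A 6-joint arm with a two-finger parallel gripper is mounted at the origin on a cart in front of the work surface, level with it; the furniture and walls round the work are solid. World frame = base frame: x ahead of the robot, y to its left, z up, the work surface at z = 0. Lengths are in mm, angles in rad, forces in N, time in s.
With the tool pointing down it reaches from about 275 to 750 mm from the base axis. Payload 10.2 kg.
Tool frame: the origin (TCP) lies on the centre line of the jaws, within the pads' length; the fingertips stand 14 mm ahead of it and the grasp point (between the pads) lies 5 mm behind it (bot.tcp_to_tips is the distance from the TCP to the fingertips, in mm); z points along the fingers, y is the line along which they close (so a half turn about z gives the same grasp; the last joint's range is limited). The gripper opens to 88 mm and grips with 3 to 60 N. Pads are 18 mm wide; open, the fingers measure 123 mm over their backs; the gripper's body (75 mm by 187 mm) begins 45 mm behind the grasp point.
Start: joints at [-1.472, 0.313, 1.498, -0, 1.331, -0.223], TCP at [166.031, -498.061, 252.72] pointing down, gripper open.
Joint ranges: [-2.94, 2.94], [-0.97, 2.17], [0.19, 2.56], [-1.23, 4.37], [0.02, 3.11], [-2.88, 2.88]. Speed limits (rad/s): [2.39, 2.39, 3.01, 3.14, 3.14, 3.14].

### API

Orientations are given as a unit quaternion [w, x, y, z].
In Python, from station import bot gives the robot as it stands.
- The arm moves only by the shell command python3 -m pendant 'ROWS'. ROWS is JSON, one flat list of numbers, 7 for each row, row after row: the shift along the tool's x, y, z scaled (see below), then the turn, a rotation vector about the tool's x, y, z scaled (see below), then the closure, from -1 (fully open) to 1 (shut). A call has 1 to 8 rows; each row shifts and turns the commanded pose from where the row before left it, along the tool's axes as they then stand; what a row does not reach is not made up. The controller multiplies each number of a shift by 500 mm and each number of a turn by 45 degrees. A row lasts 1/12 s, in which the tool goes at most 41.7 mm and 7.16 degrees, less where a joint would pass 70% of its speed; a pose out of reach is approached as far as the arm can. A call with a number of a shift or a turn outside -1 to 1 is refused whole. A call with a gripper value outside its range is refused whole. The fingers move at their own pace and stop on an object; the grip force is fixed at half the most. Time passes only in rows, so rows that do not move let the fingers close. It gives the time, the measured TCP pose, the force, the opening and the grip force at its end, in the units of the state.
- bot.read_state(): the state, without advancing time (a new reading comes with each control period).
- bot.read_camera(name): name is "scene" or "top" or "wrist"; returns a dict with "frame" (400x640x3 uint8, red, green, blue), "depth" (400x640 float32, mm along the optical axis (not along the pixel's ray), 0 where there is no reading), "K" (3x3 intrinsics, pixels), "extrinsics" (4x4, takes a point from world to camera coordinates). Camera axes: x right, y down, z forward; pixel columns grow to the right and rows downward; lengths in mm; the calibration is good to about 2 mm. The wrist camera is an equidistant fisheye: a pixel r from the principal point sees the ray r / f radians off the axis. A picture is of the moment at which its call begins.
- bot.close_job(): hands the job in; it is judged then, once.
The state is a dict: "clock": time; "joints": joint angles; "qd": joint speeds; "tau": joint torques, N m; "tool_pos": TCP position; "ee_rot": TCP orientation; "wrist_force": force on the tool from outside, world axes, zero at the start; "moment": the same for the moment, N m; "gripper_width": finger opening in mm; "gripper_force": force on a finger pad.
Only numpy, scipy, OpenCV 4.12 (cv2) and the standard library are available. Lean on these libraries where they do the work, as an engineer would, in place of code of your own. Each camera call takes 0.05 s, during which the arm holds its last target. There are 200 camera calls.

## Working session

There is one attempt and no reset: what is moved stays moved. The work goes in short steps, Python scripts to look and compute and a shell command to move; the robot and the scene stay as the last step left them, time stands still between calls to the robot, and variables do not carry over. Pictures are saved under pics/ and viewed, at most 16 in all, crops included, and the job is handed in when it is done.

```bash
mkdir -p pics; ls
python3 - <<'E'
from station import bot
import cv2,numpy as np
print(bot.read_state())
for n in ("top","scene"):
    c=bot.read_camera(n); cv2.imwrite(f"pics/{n}0.png",c["frame"][:,:,::-1]); np.savez(f"{n}0.npz",**c); print(c["K"],c["extrinsics"])
E
```

```text
pics
{'clock': 0.0, 'joints': array([-1.47239090e+00,  3.13424999e-01,  1.49838684e+00, -1.33226917e-05,
        1.33097662e+00, -2.23408924e-01]), 'qd': array([-1.16729012e-05,  1.50841711e-03,  5.83008607e-04, -9.25876029e-04,
       -1.46523903e-03, -2.29921483e-04]), 'tau': array([-5.88615276e-04, -4.02215087e+01, -2.52270681e+01,  6.94429432e-02,
        3.52424907e-02, -8.85842064e-05]), 'tool_pos': array([ 166.01140724, -497.84162435,  252.19275648]), 'ee_rot': array([-5.97142590e-04,  9.87081917e-01,  1.60215264e-01,  3.08887192e-05]), 'wrist_force': array([-0.61207255,  0.15370847, -0.05010362]), 'moment': array([-0.03124239,  0.00552441,  0.00340978]), 'gripper_force': 0.0, 'gripper_width': 88.43665003069005}
[[445.98048794   0.         319.55244622]
 [  0.         445.98048794 199.3450762 ]
 [  0.           0.           1.        ]] [[ 1.32246822e-02 -9.99883268e-01 -7.65231542e-03 -9.20676372e+00]
 [-9.81590961e-01 -1.15236805e-02 -1.90647294e-01  5.32221998e+02]
 [ 1.90536856e-01  1.00326935e-02 -9.81628775e-01  1.11847368e+03]
 [ 0.00000000e+00  0.00000000e+00  0.00000000e+00  1.00000000e+00]]
[[415.43498144   0.         320.22585095]
 [  0.         415.43498144 200.676982  ]
 [  0.           0.           1.        ]] [[ 8.55165895e-01 -5.18164268e-01 -1.40386517e-02 -4.74087099e+02]
 [-2.87252586e-01 -4.51182840e-01 -8.44937866e-01  2.15939062e+02]
 [ 4.31482612e-01  7.26594685e-01 -5.34680203e-01  9.54784986e+02]
 [ 0.00000000e+00  0.00000000e+00  0.00000000e+00  1.00000000e+00]]
```

View pics/top0.png

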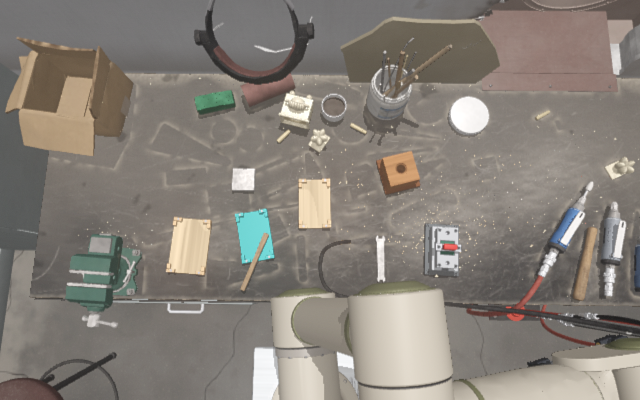

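View pics/scene0.png

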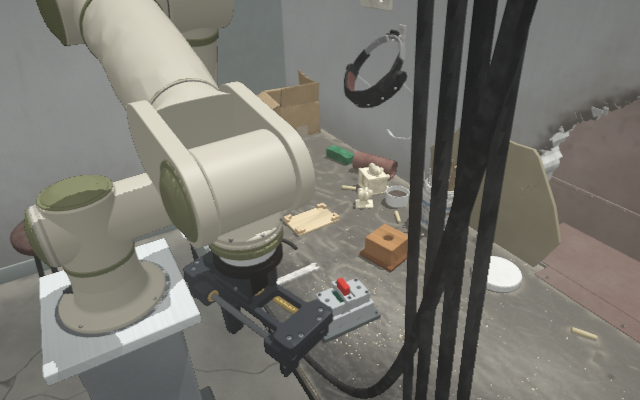

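In the top view the stack is at (443,248) with the red grip at (450,247), and the bored stand is at (399,170). There are three tray candidates: small plywood (314,203), turquoise look-alike (254,235) and large plywood (189,246). The bench block is at (243,180); the green block at (214,102) isn't part of the job. The spanner is at (380,258) and the bud casting at (296,108) or (318,140). I choose the two plywood trays, the smaller at (314,203). Next I'll measure and check them in a close crop.

```bash
cat > h.py <<'E'
import numpy as np,cv2
from scipy.spatial.transform import Rotation as R
def cloud(c):
    K,E=c["K"],c["extrinsics"]; h,w=c["depth"].shape
    u,v=np.meshgrid(np.arange(w),np.arange(h)); d=c["depth"].astype(float)
    P=np.stack([(u-K[0,2])/K[0,0]*d,(v-K[1,2])/K[1,1]*d,d],-1)
    return (P-E[:3,3])@E[:3,:3]
def rect(c,box,zlo,zhi,name=""):
    u0,v0,u1,v1=box; W=cloud(c)[v0:v1,u0:u1].reshape(-1,3); d=c["depth"][v0:v1,u0:u1].ravel()
    m=(d>0)&(W[:,2]>zlo)&(W[:,2]<zhi); p=W[m]
    (cx,cy),(a,b),t=cv2.minAreaRect(p[:,:2].astype(np.float32))
    if a<b: a,b,t=b,a,t+90
    t=(t+90)%180-90
    print(name,len(p),"c %.1f %.1f size %.1f %.1f longaxis %.1f zmed %.1f"%(cx,cy,a,b,t,np.median(p[:,2])))
E
python3 - <<'E'
from h import *
c=dict(np.load("top0.npz"))
W=cloud(c); print("table",W[200,340:350,2].round(1), W[260,215:225,2].round(1))
rect(c,(290,170,340,240),5,30,"small")
rect(c,(160,210,220,285),5,30,"large")
rect(c,(222,160,265,200),10,30,"bench")
rect(c,(365,140,430,200),50,62,"stand")
rect(c,(365,140,430,200),5,62,"standall")
rect(c,(415,215,475,285),57,70,"cope")
rect(c,(415,215,475,285),35,48,"drag")
rect(c,(415,215,475,285),8,18,"base")
rect(c,(415,215,475,285),88,110,"grip")
rect(c,(415,215,475,285),70,84,"bar")
rect(c,(365,225,395,290),4,20,"spanner")
rect(c,(275,85,325,130),5,70,"bud")
f=c["frame"][:,:,::-1]
a=cv2.resize(f[140:290,160:310],None,fx=2.6,fy=4,interpolation=cv2.INTER_CUBIC)
a=cv2.resize(f[150:290,160:480],None,fx=2.5,fy=2.5,interpolation=cv2.INTER_CUBIC)
cv2.imwrite("pics/crop1.png",a)
E
```

```text
table [-3.3 -5.1  0.3 -1.9 -4.3 -1.1 -4.2 -0.   2.4 -0.2] [-1.6  0.4  0.   0.1 -2.4 -2.1 -1.2 -0.7  0.1 -1.5]
small 1307 c 528.1 15.8 size 162.4 127.4 longaxis -2.6 zmed 8.2
large 1837 c 404.2 344.4 size 187.7 152.6 longaxis 2.7 zmed 8.1
bench 485 c 592.4 207.6 size 60.2 59.8 longaxis 89.4 zmed 18.2
stand 829 c 617.9 -216.0 size 81.7 80.9 longaxis 14.4 zmed 54.9
standall 1335 c 644.9 -217.4 size 171.0 146.3 longaxis 17.7 zmed 53.1
cope 661 c 409.3 -327.4 size 100.2 62.3 longaxis -2.7 zmed 64.0
drag 246 c 409.2 -325.9 size 112.1 66.8 longaxis -2.1 zmed 41.1
base 459 c 409.2 -326.6 size 135.8 89.9 longaxis -2.7 zmed 10.9
grip 82 c 409.3 -327.4 size 34.4 12.9 longaxis 89.8 zmed 94.0
bar 108 c 411.7 -325.5 size 87.9 63.3 longaxis 11.8 zmed 74.7
spanner 290 c 397.6 -162.6 size 147.2 75.7 longaxis -2.7 zmed 7.3
bud 927 c 799.8 58.0 size 141.0 138.8 longaxis 87.4 zmed 56.7
```

View pics/crop1.png

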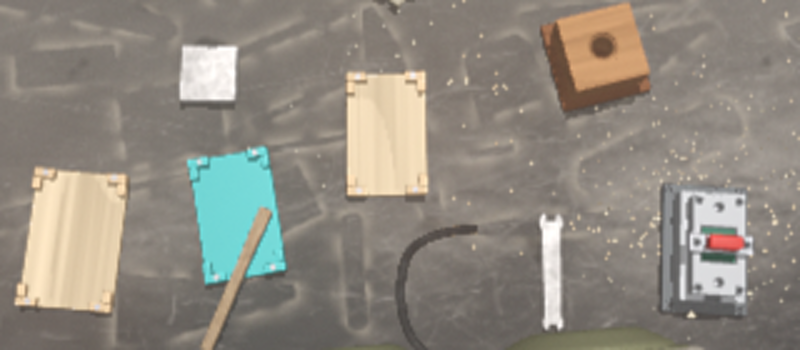

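The crop shows plywood trays with corner stops at (385,135) and (75,240), and the turquoise look-alike between them. The larger plywood tray is on the left. The stand bore is at (602,46) and the red grip at (725,243). Next I'll refine the fits and work out the first move.

```bash
cat >> h.py <<'E'
def rect2(c,box,zlo,zhi,name=""):
    u0,v0,u1,v1=box; W=cloud(c)[v0:v1,u0:u1]; d=c["depth"][v0:v1,u0:u1]
    m=((d>0)&(W[...,2]>zlo)&(W[...,2]<zhi)).astype(np.uint8)
    m=cv2.morphologyEx(m,cv2.MORPH_OPEN,np.ones((3,3),np.uint8))
    n,l,s,_=cv2.connectedComponentsWithStats(m,connectivity=4); p=W[l==1+np.argmax(s[1:,4])]
    (cx,cy),(a,b),t=cv2.minAreaRect(p[:,:2].astype(np.float32))
    if a<b: a,b,t=b,a,t+90
    t=(t+90)%180-90
    print(name,len(p),"c %.1f %.1f size %.1f %.1f longaxis %.1f zmed %.1f"%(cx,cy,a,b,t,np.median(p[:,2])))
def pose():
    from station import bot
    s=bot.read_state(); q=s["ee_rot"]; M=R.from_quat([q[1],q[2],q[3],q[0]]).as_matrix()
    return s,s["tool_pos"],M
def go(x,y,z,yaw):
    """yaw = world angle of tool x, deg"""
    s,p,M=pose(); cur=np.degrees(np.arctan2(M[1,0],M[0,0])); dy=(yaw-cur+180)%360-180
    a=np.radians(yaw); d=np.array([x,y,z])-p
    t=np.array([np.cos(a)*d[0]+np.sin(a)*d[1],np.sin(a)*d[0]-np.cos(a)*d[1],-d[2]])
    print("t %.2f pos %s yaw %.2f tilt %s | turn %.3f  shift %s  rows>=%.1f"%(s["clock"],p.round(1),cur,(M[:2,2]*57.3).round(2),-dy/45,(t/500).round(4),max(np.linalg.norm(t)/41.7,abs(dy)/7.16)), "w",round(s["gripper_width"],1),"gf",round(s["gripper_force"],1),"F",s["wrist_force"].round(1))
E
python3 - <<'E'
from h import *
c=dict(np.load("top0.npz"))
rect2(c,(290,170,340,240),4,14,"small")
rect2(c,(160,210,220,285),4,14,"large")
rect2(c,(160,210,220,285),-20+24,30,"large")
rect2(c,(222,160,265,200),12,26,"bench")
rect2(c,(365,140,430,200),50,62,"stand")
rect2(c,(365,225,395,290),4,20,"spanner")
s=dict(np.load("scene0.npz")); W=cloud(s)
for u in (425,455,480,510):print(W[200,u].round(),W[380,u].round())
# hole centre: dark pixels on stand
f=c["frame"];g=cv2.cvtColor(f,cv2.COLOR_RGB2GRAY)[150:185,385:415];print(g.min());m=g<70
v,u=np.nonzero(m);u=u.mean()+385;v=v.mean()+150
K,E=c["K"],c["extrinsics"];r=E[:3,:3].T@np.array([(u-K[0,2])/K[0,0],(v-K[1,2])/K[1,1],1]);o=-E[:3,:3].T@E[:3,3]
print("hole",u,v,m.sum(),o+r*(50-o[2])/r[2])
go(409.3,-327,200,87.3)
E
```

```text
small 1043 c 529.7 12.0 size 132.3 83.1 longaxis 2.8 zmed 7.5
large 1542 c 411.6 345.2 size 145.4 100.6 longaxis -3.0 zmed 7.7
large 1782 c 410.9 344.6 size 145.9 101.3 longaxis -4.0 zmed 8.1
bench 473 c 592.6 207.6 size 60.2 59.6 longaxis 88.9 zmed 18.2
stand 808 c 617.3 -215.9 size 80.6 80.5 longaxis 14.4 zmed 54.9
spanner 69 c 346.3 -166.3 size 33.9 15.9 longaxis 0.9 zmed 7.4
[ 771. -183.   93.] [ 215. -720.  412.]
[ 208. -722.  571.] [ 499. -566.    0.]
[ 894. -260.   93.] [ 536. -591.    3.]
[ 896. -341.  135.] [ 584. -619.    1.]
77
hole nan nan 0 [nan nan nan]
t 0.10 pos [ 166.  -497.9  252.2] yaw 18.44 tilt [-0.01  0.06] | turn -1.530  shift [0.3643 0.4699 0.1045]  rows>=9.6 w 87.8 gf 0.0 F [ 0.8  0.  -0.3]<stdin>:13: RuntimeWarning: Mean of empty slice.
  ret = ret.dtype.type(ret / rcount)
```

```bash
python3 -m pendant '[0,0,0,0,0,-0.153,-1, 0,0,0,0,0,-0.153,-1, 0,0,0,0,0,-0.153,-1, 0,0,0,0,0,-0.153,-1, 0,0,0,0,0,-0.153,-1]'; python3 -m pendant '[0,0,0,0,0,-0.153,-1, 0,0,0,0,0,-0.153,-1, 0,0,0,0,0,-0.153,-1, 0,0,0,0,0,-0.153,-1, 0,0,0,0,0,-0.153,-1]'; python3 -m pendant '[0.0455,0.0587,0.013,0,0,0,-1,0.0455,0.0587,0.013,0,0,0,-1,0.0455,0.0587,0.013,0,0,0,-1,0.0455,0.0587,0.013,0,0,0,-1,0.0455,0.0587,0.013,0,0,0,-1,0.0455,0.0587,0.013,0,0,0,-1,0.0455,0.0587,0.013,0,0,0,-1,0.0455,0.0587,0.013,0,0,0,-1]'; python3 -m pendant '[0,0,0,0,0,0,-1,0,0,0,0,0,0,-1]'
python3 - <<'E'
from h import *
from station import bot
go(409.3,-327,200,87.3)
c=bot.read_camera("wrist");np.savez("w1.npz",**c);cv2.imwrite("pics/w1.png",c["frame"][:,:,::-1]);print(c["K"],c["extrinsics"].round(3))
E
```

```text
clock: 0.52
tool_pos: [166.0, -497.9, 252.4]
ee_rot: [-0.0, 0.894, 0.448, 0.0]
wrist_force: [0.6, 0.5, 0.1]
gripper_width: 88.3
gripper_force: 0.0
clock: 0.93
tool_pos: [166.0, -497.9, 252.4]
ee_rot: [-0.0, 0.722, 0.692, 0.0]
wrist_force: [0.3, 0.1, 0.2]
gripper_width: 87.8
gripper_force: 0.0
clock: 1.6
tool_pos: [410.4, -325.9, 200.3]
ee_rot: [-0.0, 0.724, 0.69, 0.0]
wrist_force: [-0.4, -0.4, -0.7]
gripper_width: 88.0
gripper_force: 0.0
clock: 1.77
tool_pos: [410.0, -326.2, 200.1]
ee_rot: [-0.001, 0.723, 0.691, -0.0]
wrist_force: [-0.4, -1.0, 0.5]
gripper_width: 88.2
gripper_force: 0.0
t 1.77 pos [ 410.  -326.2  200.1] yaw 87.47 tilt [-0.05  0.05] | turn 0.004  shift [-0.0016 -0.0012  0.0002]  rows>=0.0 w 88.2 gf 0.0 F [-0.4 -1.   0.5]
[[309.70691629   0.         316.13585515]
 [  0.         309.70691629 199.99007442]
 [  0.           0.           1.        ]] [[ 9.99000e-01 -4.50000e-02 -1.00000e-03 -4.24035e+02]
 [-4.20000e-02 -9.47000e-01  3.18000e-01 -3.18931e+02]
 [-1.50000e-02 -3.18000e-01 -9.48000e-01  2.43251e+02]
 [ 0.00000e+00  0.00000e+00  0.00000e+00  1.00000e+00]]
```

View pics/w1.png

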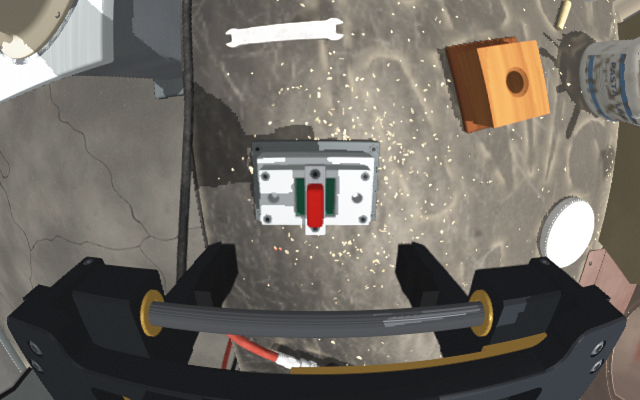

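The wrist view shows the red grip at (315,205), midway between the fingers, and the stand bore at (515,82). I'll cross-check both by ray.

```bash
cat >> h.py <<'E'
def fray(c,u,v,z):
    K,E=c["K"],c["extrinsics"]; x=u-K[0,2];y=v-K[1,2]; r=np.hypot(x,y); th=r/K[0,0]
    d=E[:3,:3].T@np.array([np.sin(th)*x/r,np.sin(th)*y/r,np.cos(th)]); o=-E[:3,:3].T@E[:3,3]
    return (o+d*(z-o[2])/d[2]).round(1)
E
python3 - <<'E'
from h import *
c=dict(np.load("w1.npz")); f=c["frame"].astype(int)
m=(f[...,0]>120)&(f[...,1]<80)&(f[...,2]<80); m[:170]=0;m[245:]=0;m[:,:290]=0;m[:,340:]=0
v,u=np.nonzero(m)
print(u.min(),u.max(),v.min(),v.max())
# top-face: rows; corners at z=98
print("grip top ends",fray(c,u[v<190].mean(),v.min(),98),fray(c,u[v>200].mean(),v.max(),98),"mid",fray(c,u.mean(),200,98))
g=cv2.cvtColor(c["frame"],cv2.COLOR_RGB2GRAY)
m=(g<95)[60:105,500:535];v,u=np.nonzero(m);print(m.sum(),"hole",fray(c,u.mean()+500,v.mean()+60,54),fray(c,516,82,56))
for (u,v) in ((488,41),(540,41),(551,117),(470,131)): print(fray(c,u,v,56))
for (u,v) in ((258,153),(378,153),(376,224),(259,226)): print(fray(c,u,v,66))
E
```

```text
307 323 184 227
grip top ends [ 409.5 -308.8   98. ] [ 407.9 -345.3   98. ] mid [ 409. -322.   98.]
299 hole [ 615.2 -219.7   54. ] [ 615.7 -220.    56. ]
[ 582.  -182.1   56. ]
[ 651.5 -171.    56. ]
[ 668.2 -252.5   56. ]
[ 560.7 -272.6   56. ]
[ 360.6 -287.    66. ]
[ 465.9 -291.7   66. ]
[ 465.  -359.1   66. ]
[ 354.6 -356.2   66. ]
```

```bash
python3 -m pendant '[-0.0016,-0.0018,0.06,0,0,0.004,-1,0,0,0.06,0,0,0,-1,0,0,0.05,0,0,0,-1,0,0,0.03,0,0,0,-1,0,0,0.015,0,0,0,-1,0,0,0,0,0,0,-1]'; python3 -m pendant '[0,0,0,0,0,0,1,0,0,0,0,0,0,1,0,0,0,0,0,0,1,0,0,0,0,0,0,1,0,0,0,0,0,0,1,0,0,0,0,0,0,1,0,0,0,0,0,0,1,0,0,0,0,0,0,1]'; python3 -m pendant '[0,0,0,0,0,0,1,0,0,0,0,0,0,1,0,0,0,0,0,0,1,0,0,0,0,0,0,1]'
```

```text
clock: 2.32
tool_pos: [407.1, -328.6, 92.2]
ee_rot: [-0.001, 0.725, 0.688, 0.0]
wrist_force: [0.5, -0.3, 0.3]
gripper_width: 88.0
gripper_force: 0.0
clock: 2.98
tool_pos: [408.3, -328.1, 93.3]
ee_rot: [0.0, 0.725, 0.689, -0.0]
wrist_force: [0.0, 0.4, 0.6]
gripper_width: 36.7
gripper_force: 0.0
clock: 3.32
tool_pos: [408.2, -328.1, 93.2]
ee_rot: [-0.0, 0.725, 0.689, -0.0]
wrist_force: [-0.1, -0.7, 0.4]
gripper_width: 13.8
gripper_force: 30.0
```

```bash
python3 -m pendant '[0,0,-0.01,0,0,0,1,0,0,-0.02,0,0,0,1,0,0,-0.03,0,0,0,1,0,0,-0.04,0,0,0,1,0,0,-0.04,0,0,0,1,0,0,-0.025,0,0,0,1,0,0,0,0,0,0,1]'
python3 - <<'E'
from h import *
go(616.5,-217,175,87.3)
E
```

```text
clock: 3.9
tool_pos: [409.0, -329.0, 179.0]
ee_rot: [0.003, 0.725, 0.689, -0.0]
wrist_force: [0.3, -0.3, 0.4]
gripper_width: 13.9
gripper_force: 30.0
t 3.90 pos [ 409. -329.  179.] yaw 87.11 tilt [ 0.2  -0.25] | turn -0.004  shift [0.2432 0.404  0.0081]  rows>=5.7 w 13.9 gf 30.0 F [ 0.3 -0.3  0.4]
```

```bash
python3 -m pendant '[0.015,0.025,0,0,0,0,1,0.03,0.05,0,0,0,0,1,0.04,0.067,0,0,0,0,1,0.045,0.075,0,0,0,0,1,0.045,0.075,0,0,0,0,1,0.035,0.058,0,0,0,0,1,0.022,0.035,0,0,0,0,1,0.011,0.019,0,0,0,0,1]'; python3 -m pendant '[0,0,0,0,0,0,1,0,0,0,0,0,0,1,0,0,0,0,0,0,1]'
python3 - <<'E'
from h import *
from station import bot
go(616.5,-217,175,87.3)
c=bot.read_camera("wrist");np.savez("w2.npz",**c)
s=bot.read_camera("scene")
a=np.hstack([cv2.resize(c["frame"][100:300,200:440],(480,400)),cv2.resize(s["frame"][180:300,330:450],(320,320))[:,:,:].repeat(1,0) if 0 else cv2.resize(s["frame"][170:290,340:436],(320,400))])
cv2.imwrite("pics/w2.png",a[:,:,::-1])
E
```

```text
clock: 4.57
tool_pos: [614.2, -216.7, 174.6]
ee_rot: [-0.001, 0.724, 0.69, 0.0]
wrist_force: [0.2, -0.2, -1.8]
gripper_width: 14.0
gripper_force: 30.0
clock: 4.82
tool_pos: [611.7, -219.5, 175.4]
ee_rot: [-0.0, 0.725, 0.689, -0.0]
wrist_force: [-0.1, -0.2, -0.7]
gripper_width: 13.6
gripper_force: 30.0
t 4.82 pos [ 611.7 -219.5  175.4] yaw 87.07 tilt [-0.05  0.01] | turn -0.005  shift [0.0054 0.0094 0.0008]  rows>=0.1 w 13.6 gf 30.0 F [-0.1 -0.2 -0.7]
```

View pics/w2.png

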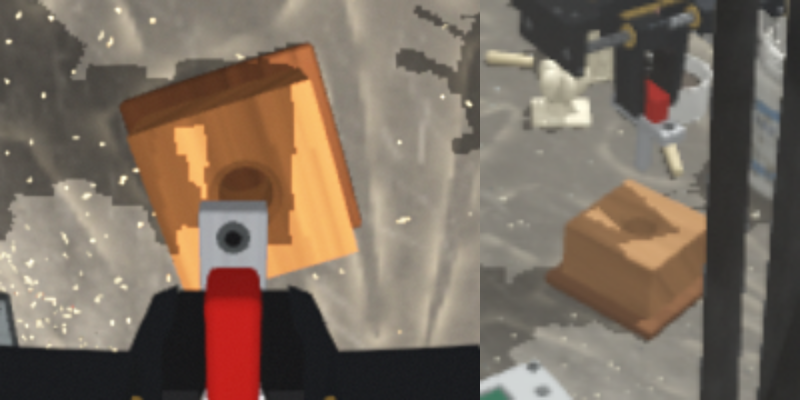

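The left crop shows the core in the jaws with the rod clear of the stand and the bore centre slightly right of the bar, at crop (245,190). The right crop shows the rod hanging above the stand. Next I'll get the stand centre from the top-face corners.

Run:
```python
from h import *
c=dict(np.load("w2.npz"))
P=np.array([fray(c,u,v,56) for u,v in ((354,138),(378.5,227.5),(264,167.5),(290,244))]);print(P,P[1:3].mean(0),(P[0]+P[3])/2)
print(fray(c,308,192,0),"hole far rim, side mids:",fray(c,322.5,180,56))
g=c["depth"];print(g.shape)
go(616.5,-217.5,175,87.3)
```

```text
[[ 645.2 -169.5   56. ]
 [ 666.1 -250.    56. ]
 [ 569.6 -190.3   56. ]
 [ 585.8 -262.    56. ]] [ 617.85 -220.15   56.  ] [ 615.5  -215.75   56.  ]
[ 602.6 -230.8    0. ] hole far rim, side mids: [ 617.9 -203.8   56. ]
(400, 640)
t 4.92 pos [ 611.7 -219.7  175.8] yaw 87.04 tilt [-0.01 -0.  ] | turn -0.006  shift [0.0047 0.0093 0.0016]  rows>=0.1 w 13.4 gf 30.0 F [ 0.1  0.4 -0.8]
```

```bash
python3 -m pendant '[0.005,0.0103,0,0,0,0,1,0,0,0,0,0,0,1,0,0,0.02,0,0,0,1,0,0,0.03,0,0,0,1,0,0,0,0,0,0,1]'
python3 - <<'E'
from h import *
go(616.8,-217.8,86,87.3)
E
```

```text
clock: 5.33
tool_pos: [616.5, -216.2, 147.3]
ee_rot: [-0.002, 0.725, 0.689, -0.001]
wrist_force: [-0.7, 0.5, -2.0]
gripper_width: 13.9
gripper_force: 30.0
t 5.33 pos [ 616.5 -216.2  147.3] yaw 87.10 tilt [-0.26  0.15] | turn -0.004  shift [-0.0033  0.0007  0.1226]  rows>=1.5 w 13.9 gf 30.0 F [-0.7  0.5 -2. ]
```

```bash
python3 -m pendant '[-0.002,0,0.02,0,0,0,1,0,0,0.03,0,0,0,1,0,0,0.03,0,0,0,1,0,0,0.02,0,0,0,1,0,0,0.015,0,0,0,1,0,0,0,0,0,0,1,0,0,0,0,0,0,1]'
python3 - <<'E'
from h import *
go(616.8,-217.8,85,87.3)
E
```

```text
clock: 5.92
tool_pos: [617.8, -217.8, 93.4]
ee_rot: [0.0, 0.725, 0.689, 0.0]
wrist_force: [-0.8, -0.1, -0.8]
gripper_width: 13.8
gripper_force: 30.0
t 5.92 pos [ 617.8 -217.8   93.4] yaw 87.11 tilt [ 0.01 -0.01] | turn -0.004  shift [-0.0001 -0.0021  0.0169]  rows>=0.2 w 13.8 gf 30.0 F [-0.8 -0.1 -0.8]
```

```bash
python3 -m pendant '[0,0,0.008,0,0,0,1,0,0,0.007,0,0,0,1,0,0,0,0,0,0,1,0,0,0,0,0,0,1]'; python3 -m pendant '[0,0,0,0,0,0,0.5,0,0,0,0,0,0,0.5,0,0,0,0,0,0,0.3,0,0,0,0,0,0,0.3,0,0,0,0,0,0,0.3,0,0,0,0,0,0,0.3]';python3 -m pendant '[0,0,-0.03,0,0,0,0.3,0,0,-0.06,0,0,0,0.3,0,0,-0.06,0,0,0,0,0,0,-0.06,0,0,0,-1,0,0,-0.03,0,0,0,-1,0,0,0,0,0,0,-1]'
python3 - <<'E'
from h import *
from station import bot
go(410,-327,185,-2.7)
c=bot.read_camera("wrist");np.savez("w3.npz",**c)
cv2.imwrite("pics/w3.png",cv2.resize(c["frame"][80:320,200:480],(560,480))[:,:,::-1])
E
```

```text
clock: 6.25
tool_pos: [617.7, -217.7, 85.8]
ee_rot: [-0.0, 0.725, 0.689, -0.0]
wrist_force: [-0.5, 0.4, -0.8]
gripper_width: 13.8
gripper_force: 30.0
clock: 6.75
tool_pos: [617.7, -217.7, 85.8]
ee_rot: [0.0, 0.725, 0.689, 0.0]
wrist_force: [0.3, -0.0, -1.5]
gripper_width: 31.0
gripper_force: 0.0
clock: 7.25
tool_pos: [618.7, -218.2, 209.9]
ee_rot: [0.003, 0.725, 0.689, 0.001]
wrist_force: [1.2, -0.5, -0.0]
gripper_width: 55.3
gripper_force: 0.0
t 7.25 pos [ 618.7 -218.2  209.9] yaw 87.11 tilt [ 0.35 -0.19] | turn 1.996  shift [-0.4068  0.237   0.0498]  rows>=12.5 w 55.3 gf 0.0 F [ 1.2 -0.5 -0. ]
```

View pics/w3.png

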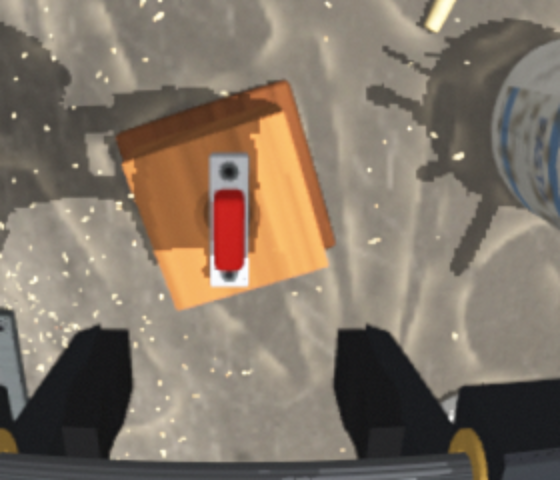

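The core hangs upright at crop (228,220), in the middle of the stand. Next is the top frame.

```bash
python3 -m pendant '[0,0,0,0,0,0.154,-1,0,0,0,0,0,0.154,-1,0,0,0,0,0,0.154,-1,0,0,0,0,0,0.154,-1,0,0,0,0,0,0.154,-1,0,0,0,0,0,0.154,-1,0,0,0,0,0,0.154,-1]'; python3 -m pendant '[0,0,0,0,0,0.154,-1,0,0,0,0,0,0.154,-1,0,0,0,0,0,0.154,-1,0,0,0,0,0,0.154,-1,0,0,0,0,0,0.154,-1,0,0,0,0,0,0.154,-1]'; python3 -m pendant '[-0.05,0.0293,0.005,0,0,0,-1,-0.05,0.0293,0.005,0,0,0,-1,-0.05,0.0293,0.005,0,0,0,-1,-0.05,0.0293,0.005,0,0,0,-1,-0.05,0.0293,0.005,0,0,0,-1,-0.05,0.0293,0.005,0,0,0,-1,-0.05,0.0293,0.005,0,0,0,-1,-0.05,0.0293,0.005,0,0,0,-1]'; python3 -m pendant '[0,0,0,0,0,0,-1,0,0,0,0,0,0,-1]'
python3 - <<'E'
from h import *
from station import bot
go(410,-327,185,-2.7)
c=bot.read_camera("wrist");np.savez("w4.npz",**c)
cv2.imwrite("pics/w4.png",cv2.resize(c["frame"][100:300,200:440],(720,600))[:,:,::-1])
E
```

```text
clock: 7.88
tool_pos: [617.2, -217.4, 203.5]
ee_rot: [-0.001, 0.945, 0.328, -0.001]
wrist_force: [0.3, -0.7, -0.0]
gripper_width: 88.4
gripper_force: 0.0
clock: 8.38
tool_pos: [617.2, -217.4, 203.5]
ee_rot: [-0.001, 1.0, -0.029, -0.001]
wrist_force: [-0.6, 0.4, 0.1]
gripper_width: 88.1
gripper_force: 0.0
clock: 9.05
tool_pos: [410.1, -324.1, 183.9]
ee_rot: [-0.001, 1.0, -0.026, -0.001]
wrist_force: [0.5, 0.2, 0.0]
gripper_width: 88.1
gripper_force: 0.0
clock: 9.22
tool_pos: [410.8, -324.4, 184.4]
ee_rot: [-0.001, 1.0, -0.027, -0.001]
wrist_force: [-0.3, 0.6, 0.4]
gripper_width: 88.5
gripper_force: 0.0
t 9.22 pos [ 410.8 -324.4  184.4] yaw -3.11 tilt [-0.08  0.12] | turn -0.009  shift [-0.0014  0.0053 -0.0012]  rows>=0.1 w 88.5 gf 0.0 F [-0.3  0.6  0.4]
```

View pics/w4.png

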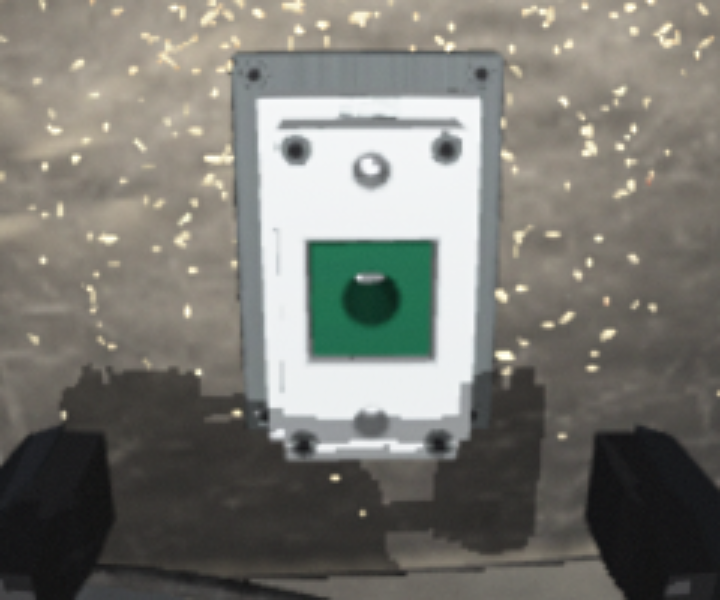

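The wrist view shows the green pattern in the frame opening at crop (371,299), square with the jaws. The base, cavity block and frame are still together.

Run:
```python
from h import *
c=dict(np.load("w4.npz")); hsv=cv2.cvtColor(c["frame"],cv2.COLOR_RGB2HSV)
m=cv2.inRange(hsv,(60,80,30),(95,255,255)); m[:170]=0;m[230:]=0
v,u=np.nonzero(m); P=np.array([fray(c,a,b,63) for a,b in zip(u,v)])
print((u.min()+u.max())/2,(v.min()+v.max())/2); print(cv2.minAreaRect(P[:,:2].astype(np.float32)))
go(410,-327.2,60,-2.7)
```

```text
171.5 199.5
((432.0552978515625, -115.18370056152344), (83.66312408447266, 465.7796936035156), 0.1931745409965515)
t 9.27 pos [ 411.7 -324.1  184.7] yaw -3.03 tilt [-0.05  0.09] | turn -0.007  shift [-0.003   0.0064  0.2494]  rows>=3.0 w 87.7 gf 0.0 F [-0.1 -0.1  0.4]
```

Run:
```python
from h import *
c=dict(np.load("w4.npz")); hsv=cv2.cvtColor(c["frame"],cv2.COLOR_RGB2HSV)
m=cv2.inRange(hsv,(60,80,30),(95,255,255)); m[:175]=0;m[225:]=0;m[:,:295]=0;m[:,:][:,352:]=0
v,u=np.nonzero(m); P=np.array([fray(c,a,b,63) for a,b in zip(u,v)])
print(u.min(),u.max(),v.min(),v.max()); print(cv2.minAreaRect(P[:,:2].astype(np.float32)))
```

```text
303 343 180 218
((408.8132629394531, -330.4206848144531), (34.61626434326172, 34.82908248901367), 88.41616821289062)
```

```bash
python3 -m pendant '[-0.004,0.0085,0.06,0,0,-0.01,-1,0,0,0.06,0,0,0,-1,0,0,0.06,0,0,0,-1,0,0,0.04,0,0,0,-1,0,0,0.02,0,0,0,-1,0,0,0,0,0,0,-1,0,0,0,0,0,0,-1]'
python3 - <<'E'
from h import *
go(409,-328.4,61,-2.4)
E
```

```text
clock: 9.85
tool_pos: [410.3, -328.3, 66.0]
ee_rot: [0.0, 1.0, -0.022, 0.0]
wrist_force: [0.3, -0.5, -0.3]
gripper_width: 88.3
gripper_force: 0.0
t 9.85 pos [ 410.3 -328.3   66. ] yaw -2.49 tilt [ 0.01 -0.01] | turn -0.002  shift [-0.0026  0.0003  0.0101]  rows>=0.1 w 88.3 gf 0.0 F [ 0.3 -0.5 -0.3]
```

```bash
python3 -m pendant '[-0.002,0,0.009,0,0,0,-1,0,0,0,0,0,0,0.1,0,0,0,0,0,0,0.1,0,0,0,0,0,0,0.1,0,0,0,0,0,0,0.2,0,0,0,0,0,0,0.2,0,0,0,0,0,0,0.2]'; python3 -m pendant '[0,0,0,0,0,0,1,0,0,0,0,0,0,1,0,0,0,0,0,0,1,0,0,0,0,0,0,1]';  python3 - <<'E'
from h import *
go(409,-328.4,140,-2.4)
E
```

```text
clock: 10.43
tool_pos: [408.8, -329.1, 61.6]
ee_rot: [0.001, 1.0, -0.022, 0.0]
wrist_force: [-0.1, -0.6, -1.5]
gripper_width: 51.8
gripper_force: 30.0
clock: 10.77
tool_pos: [408.8, -329.1, 61.5]
ee_rot: [0.001, 1.0, -0.022, 0.0]
wrist_force: [-0.6, -5.7, 0.4]
gripper_width: 51.5
gripper_force: 30.0
t 10.77 pos [ 408.8 -329.1   61.5] yaw -2.54 tilt [ 0.04 -0.09] | turn -0.003  shift [ 0.0004 -0.0015 -0.1569]  rows>=1.9 w 51.5 gf 30.0 F [-0.6 -5.7  0.4]
```

```bash
python3 -m pendant '[0,0.0014,0,0,0,0,1,0,0,-0.006,0,0,0,1,0,0,-0.012,0,0,0,1,0,0,-0.015,0,0,0,1,0,0,-0.015,0,0,0,1,0,0,-0.02,0,0,0,1,0,0,-0.03,0,0,0,1,0,0,-0.03,0,0,0,1]';python3 -m pendant '[0,0,-0.03,0,0,0,1,0,0,-0.02,0,0,0,1,0,0,0,0,0,0,1]';  python3 - <<'E'
from h import *
from station import bot
go(529.7,12,150,2.8)
c=bot.read_camera("wrist");np.savez("w5.npz",**c)
cv2.imwrite("pics/w5.png",cv2.resize(c["frame"][100:340,180:460],(560,480))[:,:,::-1])
E
```

```text
clock: 11.43
tool_pos: [408.4, -328.5, 126.1]
ee_rot: [-0.001, 1.0, -0.022, -0.0]
wrist_force: [-0.4, 0.5, -2.6]
gripper_width: 51.8
gripper_force: 30.0
clock: 11.68
tool_pos: [409.2, -329.5, 152.5]
ee_rot: [0.001, 1.0, -0.022, 0.001]
wrist_force: [0.6, -0.7, -1.9]
gripper_width: 51.6
gripper_force: 30.0
t 11.68 pos [ 409.2 -329.5  152.5] yaw -2.52 tilt [ 0.13 -0.15] | turn -0.118  shift [ 0.2741 -0.6704  0.0049]  rows>=8.7 w 51.6 gf 30.0 F [ 0.6 -0.7 -1.9]
```

View pics/w5.png

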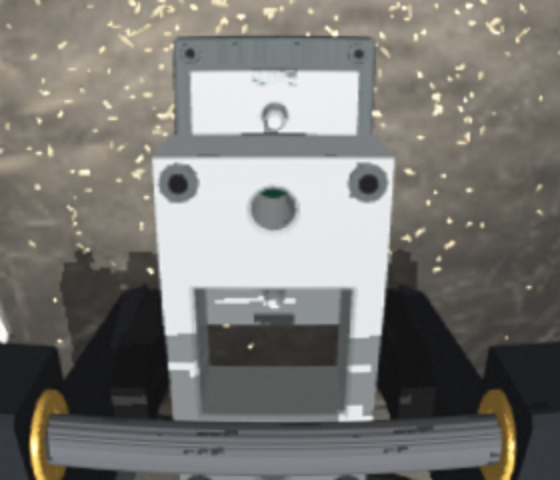

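The frame is clear of the guide pins and level in the jaws, with the cavity block still on the base behind it. I'm carrying it to the smaller plywood tray.

```bash
python3 -m pendant '[0,0,0,0,0,-0.059,1,0,0,0,0,0,-0.059,1,0.012,-0.03,0,0,0,0,1,0.02,-0.05,0,0,0,0,1,0.027,-0.066,0,0,0,0,1,0.027,-0.066,0,0,0,0,1,0.027,-0.066,0,0,0,0,1,0.027,-0.066,0,0,0,0,1]'; python3 -m pendant '[0.027,-0.066,0,0,0,0,1,0.027,-0.066,0,0,0,0,1,0.027,-0.066,0,0,0,0,1,0.022,-0.055,0,0,0,0,1,0.016,-0.038,0,0,0,0,1,0.012,-0.03,0,0,0,0,1,0,0,0,0,0,0,1,0,0,0,0,0,0,1]';  python3 - <<'E'
from h import *
from station import bot
go(529.7,12,150,2.8)
c=bot.read_camera("wrist");np.savez("w6.npz",**c)
t=bot.read_camera("top");np.savez("top1.npz",**t)
a=np.hstack([cv2.resize(c["frame"][60:340,180:460],(480,480)),cv2.resize(t["frame"][210:290,400:453],(320,480))])
cv2.imwrite("pics/w6.png",a[:,:,::-1])
E
```

```text
clock: 12.4
tool_pos: [470.0, -152.0, 149.3]
ee_rot: [-0.001, 1.0, 0.024, -0.001]
wrist_force: [1.0, -0.3, -2.2]
gripper_width: 51.6
gripper_force: 30.0
clock: 13.07
tool_pos: [527.4, 9.9, 149.3]
ee_rot: [-0.0, 1.0, 0.025, -0.001]
wrist_force: [0.9, 0.4, -2.7]
gripper_width: 51.8
gripper_force: 30.0
t 13.07 pos [527.4   9.9 149.3] yaw 2.86 tilt [-0.11  0.01] | turn 0.001  shift [ 0.0049 -0.0039 -0.0014]  rows>=0.1 w 51.8 gf 30.0 F [ 0.9  0.4 -2.7]
```

View pics/w6.png

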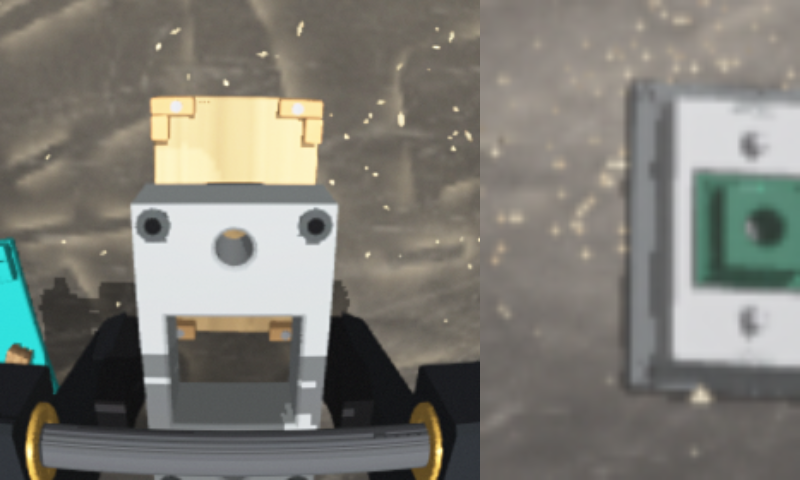

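Left: the plywood tray sits ahead and below, with its far stops at crop (172,105) and (300,108), laterally lined up with the frame (bore at 235,247). Right: the green pattern stayed in the cavity block.

Run:
```python
from h import *
c=dict(np.load("w6.npz"))
k=280/480
P=[fray(c,180+a*k,60+b*k,z) for a,b,z in ((150,98,18),(323,100,18),(178,340,8),(293,340,8),(155,183,8),(317,183,8))];print(np.array(P))
go(529.7,12,150,2.8)
print("tcp frame bore:",fray(c,180+235*k,60+247*k,152.5))
```

```text
[[593.9  54.   18. ]
 [597.2 -31.4  18. ]
 [455.1  38.5   8. ]
 [458.3 -29.1   8. ]
 [548.4  52.    8. ]
 [552.7 -33.6   8. ]]
t 13.17 pos [527.4   8.9 149.7] yaw 2.74 tilt [-0.07  0.  ] | turn -0.001  shift [ 0.0049 -0.006  -0.0006]  rows>=0.1 w 51.7 gf 30.0 F [ 0.8  0.  -1.7]
tcp frame bore: [565.5  11.1 152.5]
```

```bash
python3 -m pendant '[0.004,-0.003,0.02,0,0,0,1,0,0,0.04,0,0,0,1,0,0,0.05,0,0,0,1,0,0,0.05,0,0,0,1,0,0,0.03,0,0,0,1,0,0,0.02,0,0,0,1,0,0,0,0,0,0,1,0,0,0,0,0,0,1]';  python3 - <<'E'
from h import *
go(529.3,10.8,28.5,2.8)
E
```

```text
clock: 13.83
tool_pos: [529.8, 10.8, 45.2]
ee_rot: [-0.0, 1.0, 0.024, -0.0]
wrist_force: [0.4, 0.4, -2.2]
gripper_width: 52.0
gripper_force: 30.0
t 13.83 pos [529.8  10.8  45.2] yaw 2.74 tilt [-0.01  0.  ] | turn -0.001  shift [-0.0011 -0.0001  0.0334]  rows>=0.4 w 52.0 gf 30.0 F [ 0.4  0.4 -2.2]
```

```bash
python3 -m pendant '[0,0,0.012,0,0,0,1,0,0,0.01,0,0,0,1,0,0,0.008,0,0,0,1,0,0,0.004,0,0,0,1,0,0,0,0,0,0,1,0,0,0,0,0,0,1]';  python3 - <<'E'
from h import *
go(529.3,10.8,28.5,2.8)
E
```

```text
clock: 14.33
tool_pos: [529.8, 11.2, 28.2]
ee_rot: [0.0, 1.0, 0.024, 0.0]
wrist_force: [-0.1, 0.2, -1.7]
gripper_width: 51.7
gripper_force: 30.0
t 14.33 pos [529.8  11.2  28.2] yaw 2.78 tilt [0. 0.] | turn -0.000  shift [-0.0011  0.0007 -0.0005]  rows>=0.0 w 51.7 gf 30.0 F [-0.1  0.2 -1.7]
```

Now release, rise, and check the frame in the tray.

```bash
python3 -m pendant '[0,0,0,0,0,0,-0.4,0,0,0,0,0,0,-0.4,0,0,0,0,0,0,-0.4,0,0,0,0,0,0,-0.4,0,0,0,0,0,0,-0.4]';python3 -m pendant '[0,0,-0.03,0,0,0,-0.4,0,0,-0.06,0,0,0,-0.4,0,0,-0.07,0,0,0,-0.4,0,0,-0.07,0,0,0,-1,0,0,-0.05,0,0,0,-1,0,0,0,0,0,0,-1]'
python3 - <<'E'
from h import *
from station import bot
go(409,-328.7,160,-2.6)
c=bot.read_camera("wrist");np.savez("w7.npz",**c)
cv2.imwrite("pics/w7.png",cv2.resize(c["frame"][60:300,180:460],(560,480))[:,:,::-1])
E
```

```text
clock: 14.75
tool_pos: [529.8, 11.1, 28.4]
ee_rot: [0.0, 1.0, 0.024, 0.0]
wrist_force: [-0.6, -0.6, -0.6]
gripper_width: 61.2
gripper_force: 0.0
clock: 15.25
tool_pos: [531.8, 10.8, 173.4]
ee_rot: [0.001, 1.0, 0.024, 0.005]
wrist_force: [0.3, 0.1, 0.1]
gripper_width: 79.8
gripper_force: 0.0
t 15.25 pos [531.8  10.8 173.4] yaw 2.78 tilt [ 0.52 -0.1 ] | turn 0.120  shift [-0.2145  0.6895  0.0269]  rows>=8.7 w 79.8 gf 0.0 F [0.3 0.1 0.1]
```

View pics/w7.png

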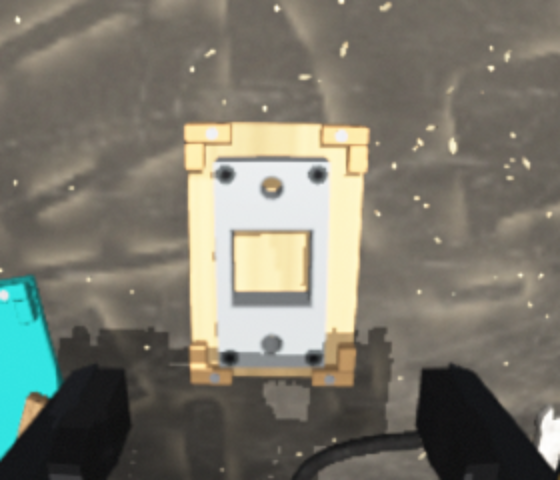

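The frame lies flat between all four stops (crop 271,260). Now back for the pattern.

```bash
python3 -m pendant '[0,0,0,0,0,0.06,-1,0,0,0,0,0,0.06,-1,-0.012,0.039,0,0,0,0,-1,-0.02,0.064,0,0,0,0,-1,-0.022,0.07,0,0,0,0,-1,-0.022,0.07,0,0,0,0,-1,-0.022,0.07,0,0,0,0,-1,-0.022,0.07,0,0,0,0,-1]'; python3 -m pendant '[-0.022,0.07,0,0,0,0,-1,-0.022,0.07,0,0,0,0,-1,-0.022,0.07,0,0,0,0,-1,-0.018,0.058,0,0,0,0,-1,-0.0104,0.0385,0,0,0,0,-1,0,0,0,0,0,0,-1,0,0,0,0,0,0,-1]'
python3 - <<'E'
from h import *
from station import bot
go(409,-328.7,62,-2.6)
c=bot.read_camera("wrist");np.savez("w8.npz",**c)
hsv=cv2.cvtColor(c["frame"],cv2.COLOR_RGB2HSV)
m=cv2.inRange(hsv,(60,80,30),(95,255,255)); m[:130]=0;m[260:]=0;m[:,:270]=0;m[:,380:]=0
v,u=np.nonzero(m); print(u.min(),u.max(),v.min(),v.max())
cv2.imwrite("pics/w8.png",cv2.resize(c["frame"][100:300,200:440],(720,600))[:,:,::-1])
E
```

```text
clock: 15.97
tool_pos: [459.7, -178.5, 166.8]
ee_rot: [-0.001, 1.0, -0.023, -0.001]
wrist_force: [-0.1, -0.3, 0.0]
gripper_width: 88.1
gripper_force: 0.0
clock: 16.55
tool_pos: [406.3, -328.3, 166.8]
ee_rot: [-0.001, 1.0, -0.024, -0.001]
wrist_force: [-0.2, -0.3, -0.3]
gripper_width: 87.9
gripper_force: 0.0
t 16.55 pos [ 406.3 -328.3  166.8] yaw -2.72 tilt [-0.08  0.12] | turn -0.003  shift [0.0054 0.0006 0.2096]  rows>=2.5 w 87.9 gf 0.0 F [-0.2 -0.3 -0.3]
291 346 166 220
```

View pics/w8.png

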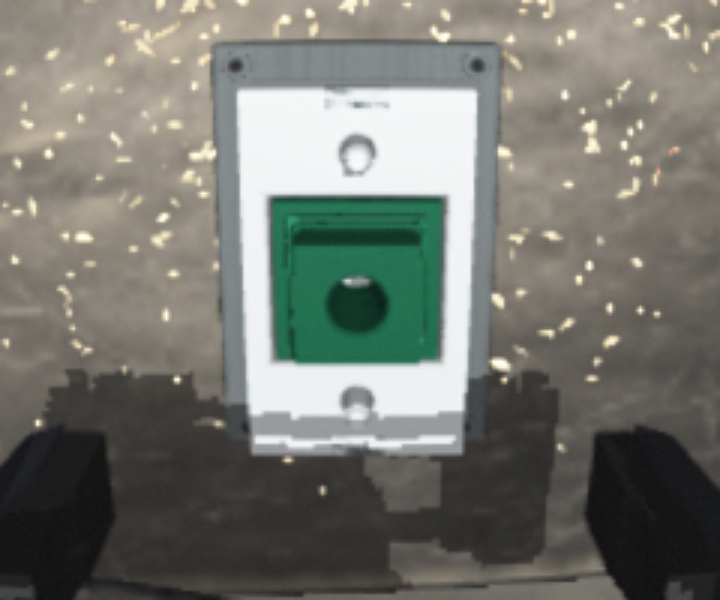

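The pattern stands in the pocket (crop 357,280), centred between the jaws. Descending.

```bash
python3 -m pendant '[0.0054,0.0006,0.05,0,0,0,-1,0,0,0.06,0,0,0,-1,0,0,0.05,0,0,0,-1,0,0,0.03,0,0,0,-1,0,0,0.015,0,0,0,-1,0,0,0,0,0,0,-0.2,0,0,0,0,0,0,-0.2,0,0,0,0,0,0,-0.2]'
python3 - <<'E'
from h import *
go(409,-328.7,59,-2.6)
E
```

```text
clock: 17.27
tool_pos: [410.2, -328.8, 66.8]
ee_rot: [0.001, 1.0, -0.023, 0.001]
wrist_force: [-0.8, 0.4, -0.1]
gripper_width: 70.0
gripper_force: 0.0
t 17.27 pos [ 410.2 -328.8   66.8] yaw -2.59 tilt [ 0.07 -0.08] | turn 0.000  shift [-0.0023 -0.0001  0.0156]  rows>=0.2 w 70.0 gf 0.0 F [-0.8  0.4 -0.1]
```

```bash
python3 -m pendant '[-0.0015,0,0.01,0,0,0,-0.1,0,0,0.005,0,0,0,0,0,0,0,0,0,0,0,0,0,0,0,0,0,0.2,0,0,0,0,0,0,0.2,0,0,0,0,0,0,0.3,0,0,0,0,0,0,0.3,0,0,0,0,0,0,0.4]'; python3 -m pendant '[0,0,0,0,0,0,1,0,0,0,0,0,0,1,0,0,0,0,0,0,1]';  python3 - <<'E'
from h import *
go(409,-328.7,59,-2.6)
E
```

```text
clock: 17.93
tool_pos: [408.9, -328.9, 58.4]
ee_rot: [0.0, 1.0, -0.023, 0.0]
wrist_force: [-0.2, -1.1, 1.2]
gripper_width: 33.8
gripper_force: 30.0
clock: 18.18
tool_pos: [408.9, -328.9, 58.4]
ee_rot: [0.0, 1.0, -0.023, 0.0]
wrist_force: [-0.1, 0.0, 2.6]
gripper_width: 33.8
gripper_force: 30.0
t 18.18 pos [ 408.9 -328.9   58.4] yaw -2.62 tilt [ 0.02 -0.02] | turn -0.001  shift [ 0.0001 -0.0003 -0.0012]  rows>=0.0 w 33.8 gf 30.0 F [-0.1  0.   2.6]
```

```bash
python3 -m pendant '[0,0,-0.006,0,0,0,1,0,0,-0.012,0,0,0,1,0,0,-0.015,0,0,0,1,0,0,-0.02,0,0,0,1,0,0,-0.03,0,0,0,1,0,0,-0.04,0,0,0,1,0,0,-0.04,0,0,0,1,0,0,-0.02,0,0,0,1]'; python3 -m pendant '[0,0,0,0,0,0,1,0,0,0,0,0,0,1]'
python3 - <<'E'
from h import *
go(592.5,207.6,150,-1.1)
E
```

```text
clock: 18.85
tool_pos: [409.4, -329.1, 152.8]
ee_rot: [0.001, 1.0, -0.023, 0.001]
wrist_force: [-0.5, -0.4, 0.1]
gripper_width: 33.7
gripper_force: 30.0
clock: 19.02
tool_pos: [408.8, -328.6, 149.8]
ee_rot: [0.0, 1.0, -0.023, 0.0]
wrist_force: [-0.5, -1.1, -0.7]
gripper_width: 33.8
gripper_force: 30.0
t 19.02 pos [ 408.8 -328.6  149.8] yaw -2.62 tilt [ 0.01 -0.01] | turn -0.034  shift [ 3.4680e-01 -1.0792e+00 -5.0000e-04]  rows>=13.6 w 33.8 gf 30.0 F [-0.5 -1.1 -0.7]
```

```bash
python3 -m pendant '[0.0096,-0.03,0,0,0,-0.034,1,0.0161,-0.05,0,0,0,0,1,0.0225,-0.07,0,0,0,0,1,0.0225,-0.07,0,0,0,0,1,0.0225,-0.07,0,0,0,0,1,0.0225,-0.07,0,0,0,0,1,0.0225,-0.07,0,0,0,0,1,0.0225,-0.07,0,0,0,0,1]'; python3 -m pendant '[0.0225,-0.07,0,0,0,0,1,0.0225,-0.07,0,0,0,0,1,0.0225,-0.07,0,0,0,0,1,0.0225,-0.07,0,0,0,0,1,0.0225,-0.07,0,0,0,0,1,0.0225,-0.07,0,0,0,0,1,0.0225,-0.07,0,0,0,0,1,0.018,-0.058,0,0,0,0,1]';python3 -m pendant '[0.0096,-0.03,0,0,0,0,1,0,0,0,0,0,0,1,0,0,0,0,0,0,1]'
python3 - <<'E'
from h import *
from station import bot
go(592.5,207.6,110,-1.1)
c=bot.read_camera("wrist");np.savez("w9.npz",**c)
t=bot.read_camera("top");np.savez("top2.npz",**t)
a=np.hstack([cv2.resize(c["frame"][100:340,200:440],(480,480)),cv2.resize(t["frame"][210:290,410:463],(320,480))])
cv2.imwrite("pics/w9.png",a[:,:,::-1])
E
```

```text
clock: 19.68
tool_pos: [494.0, -78.4, 148.5]
ee_rot: [-0.0, 1.0, -0.01, -0.001]
wrist_force: [0.4, -0.4, -0.6]
gripper_width: 33.7
gripper_force: 30.0
clock: 20.35
tool_pos: [587.0, 194.3, 148.0]
ee_rot: [0.0, 1.0, -0.009, -0.001]
wrist_force: [0.2, -1.0, -0.3]
gripper_width: 33.5
gripper_force: 30.0
clock: 20.6
tool_pos: [591.7, 206.9, 148.1]
ee_rot: [0.0, 1.0, -0.009, -0.001]
wrist_force: [-0.5, -0.4, -0.8]
gripper_width: 33.6
gripper_force: 30.0
t 20.60 pos [591.7 206.9 148.1] yaw -1.02 tilt [-0.15 -0.03] | turn 0.002  shift [ 0.0016 -0.0014  0.0761]  rows>=0.9 w 33.6 gf 30.0 F [-0.5 -0.4 -0.8]
```

View pics/w9.png

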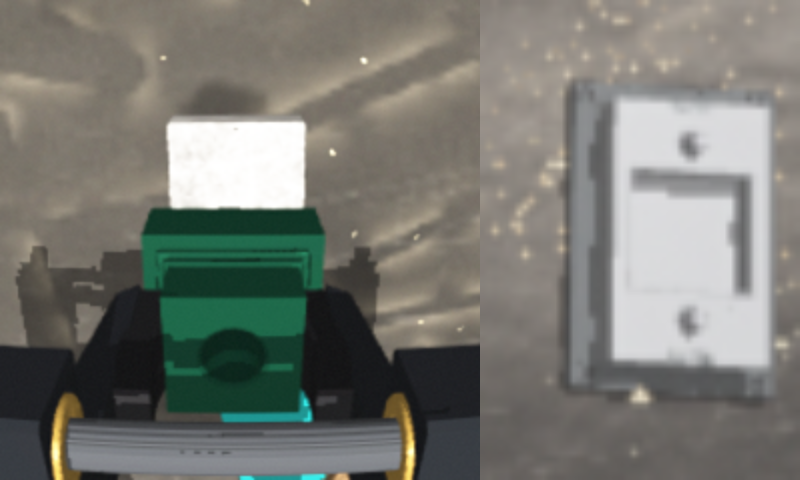

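Left: the pattern hangs level in the jaws, with the bright bench block's top edge beyond it at crop (167..306,122). Right: the pocket is empty and the cavity block is still on the base.

```bash
python3 - <<'E'
from h import *
c=dict(np.load("w9.npz"))
for u,v in ((283.5,161),(353,161),(284.5,204),(352.5,204)): print(fray(c,u,v,19))
E
python3 -m pendant '[0,0,0.02,0,0,0,1,0,0,0.04,0,0,0,1,0,0,0.04,0,0,0,1,0,0,0.03,0,0,0,1,0,0,0.02,0,0,0,1,0,0,0,0,0,0,1,0,0,0,0,0,0,1]'
python3 - <<'E'
from h import *
go(592.5,207.6,58.5,-1.1)
E
```

```text
[622.9 233.8  19. ]
[621.8 174.1  19. ]
[583.8 234.8  19. ]
[582.7 174.   19. ]
clock: 21.28
tool_pos: [592.4, 206.3, 74.7]
ee_rot: [0.0, 1.0, -0.01, -0.0]
wrist_force: [0.6, 0.2, 0.1]
gripper_width: 33.6
gripper_force: 30.0
t 21.28 pos [592.4 206.3  74.7] yaw -1.13 tilt [-0.02 -0.  ] | turn -0.001  shift [ 0.0002 -0.0027  0.0323]  rows>=0.4 w 33.6 gf 30.0 F [0.6 0.2 0.1]
```

```bash
python3 -m pendant '[0,0,0.012,0,0,0,1,0,0,0.01,0,0,0,1,0,0,0.006,0,0,0,1,0,0,0.004,0,0,0,1,0,0,0,0,0,0,1,0,0,0,0,0,0,1]'
python3 - <<'E'
from h import *
go(592.5,206.3,58,-1.1)
E
```

```text
clock: 21.78
tool_pos: [592.4, 206.8, 58.8]
ee_rot: [-0.0, 1.0, -0.01, 0.0]
wrist_force: [-0.3, -0.5, 0.3]
gripper_width: 33.9
gripper_force: 30.0
t 21.78 pos [592.4 206.8  58.8] yaw -1.09 tilt [0. 0.] | turn 0.000  shift [0.0002 0.0009 0.0015]  rows>=0.0 w 33.9 gf 30.0 F [-0.3 -0.5  0.3]
```

```bash
python3 -m pendant '[0,0,0.0018,0,0,0,1,0,0,0,0,0,0,1,0,0,0,0,0,0,0.1,0,0,0,0,0,0,0,0,0,0,0,0,-0.1,0,0,0,0,0,0,-0.2,0,0,0,0,0,0,-0.2,0,0,0,0,0,0,-0.2]';python3 -m pendant '[0,0,-0.03,0,0,0,-0.2,0,0,-0.06,0,0,0,-0.2,0,0,-0.06,0,0,0,-0.2,0,0,-0.05,0,0,0,-1,0,0,0,0,0,0,-1,0,0,0,0,0,0,-1]'
python3 - <<'E'
from h import *
from station import bot
go(409,-328.8,165,-2.6)
c=bot.read_camera("wrist");np.savez("w10.npz",**c)
cv2.imwrite("pics/w10.png",cv2.resize(c["frame"][100:300,200:440],(720,600))[:,:,::-1])
E
```

```text
clock: 22.28
tool_pos: [592.9, 206.9, 160.2]
ee_rot: [-0.0, 1.0, -0.009, 0.002]
wrist_force: [0.1, 0.0, -1.2]
gripper_width: 71.1
gripper_force: 0.0
t 22.28 pos [592.9 206.9 160.2] yaw -1.09 tilt [0.18 0.03] | turn 0.034  shift [-0.3188  1.087  -0.0095]  rows>=13.6 w 71.1 gf 0.0 F [ 0.1  0.  -1.2]validation failed for argument at $...
```

View pics/w10.png

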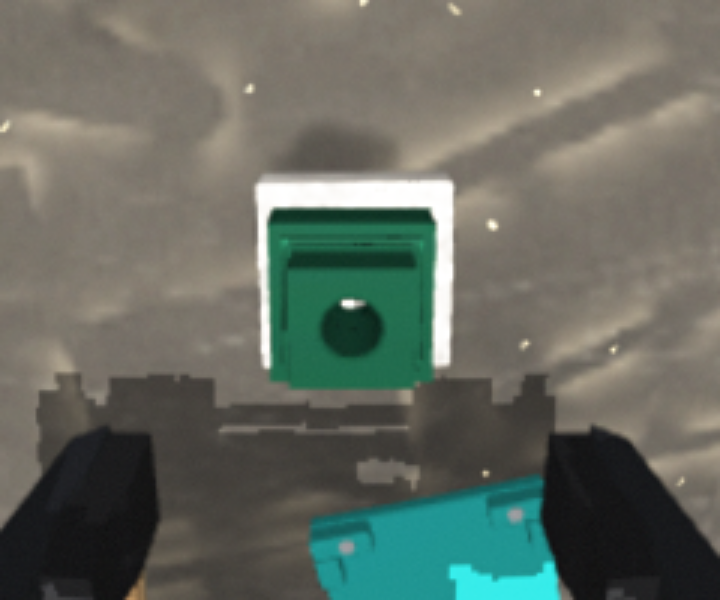

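The first of those two calls was refused because of a stray number, so the release happened during the lift. The picture shows the pattern upright on the block at crop (352,300). I'll check its centring and level by measurement.

Run:
```python
from h import *
from station import bot
c=dict(np.load("w10.npz"))
print("bore",fray(c,317.3,209.3,62)); 
print("top corners",[fray(c,200+a/3,100+b/3,62) for a,b in ((287,267),(416,267),(414,387),(290,387))])
print("block far",[fray(c,200+a/3,100+b/3,19) for a,b in ((257,183),(453,183),(450,367))])
print("foot far",[fray(c,200+a/3,100+b/3,40.5) for a,b in ((269,225),(438,225))])
def fcloud(c):
    K,E=c["K"],c["extrinsics"]; v,u=np.mgrid[:400,:640]; x=u-K[0,2];y=v-K[1,2];r=np.hypot(x,y);th=r/K[0,0]
    d=c["depth"].astype(float); s=np.tan(th)/np.maximum(r,1e-9)
    return (np.stack([x*s*d,y*s*d,d],-1)-E[:3,3])@E[:3,:3]
W=fcloud(c)[191:226,298:337].reshape(-1,3)
p=W[(W[:,2]>55)&(W[:,2]<70)]; A=np.c_[p[:,:2]-p[:,:2].mean(0),np.ones(len(p))]; s=np.linalg.lstsq(A,p[:,2],rcond=None)[0]; print("plane",len(p),s.round(3),p[:,:2].mean(0))
t=dict(bot.read_camera("top")); np.savez("top3.npz",**t)
rect2(t,(222,155,265,200),54,70,"socle top"); rect2(t,(222,155,265,200),33,48,"foot")
print(bot.read_state()["gripper_width"])
```

```text
bore [591.5 205.6  62. ]
top corners [array([608.5, 222.1,  62. ]), array([607.9, 188.7,  62. ]), array([574.1, 189.1,  62. ]), array([574.8, 222.6,  62. ])]
block far [array([622.4, 233.3,  19. ]), array([621.3, 174.5,  19. ]), array([561.8, 174.7,  19. ])]
foot far [array([614.6, 228.2,  40.5]), array([613.7, 181.1,  40.5])]
plane 1116 [ 2.1000e-02 -2.0000e-03  6.1235e+01] [592.12277358 205.74175579]Traceback (most recent call last):
  File "<stdin>", line 15, in <module>
  File "h.py", line 19, in rect2
    n,l,s,_=cv2.connectedComponentsWithStats(m,connectivity=4); p=W[l==1+np.argmax(s[1:,4])]
                                                                         ~~~~~~~~~^^^^^^^^^
    return _wrapfunc(a, 'argmax', axis=axis, out=out, **kwds)
    return bound(*args, **kwds)
ValueError: attempt to get argmax of an empty sequence
```

The pattern is within about 2 mm of centre and flat. Back to the stack for the cavity block.

```bash
python3 -m pendant '[-0.0088,0.03,0,0,0,0.034,-1,-0.0147,0.05,0,0,0,0,-1,-0.0205,0.07,0,0,0,0,-1,-0.0205,0.07,0,0,0,0,-1,-0.0205,0.07,0,0,0,0,-1,-0.0205,0.07,0,0,0,0,-1,-0.0205,0.07,0,0,0,0,-1,-0.0205,0.07,0,0,0,0,-1]'; python3 -m pendant '[-0.0205,0.07,0,0,0,0,-1,-0.0205,0.07,0,0,0,0,-1,-0.0205,0.07,0,0,0,0,-1,-0.0205,0.07,0,0,0,0,-1,-0.0205,0.07,0,0,0,0,-1,-0.0205,0.07,0,0,0,0,-1,-0.0205,0.07,0,0,0,0,-1,-0.018,0.062,0,0,0,0,-1]';python3 -m pendant '[-0.01,0.035,0,0,0,0,-1,0,0,0,0,0,0,-1,0,0,0,0,0,0,-1]'
python3 - <<'E'
from h import *
go(409,-328.8,80,-2.6)
E
```

```text
clock: 23.05
tool_pos: [506.8, -41.0, 157.6]
ee_rot: [-0.0, 1.0, -0.023, -0.001]
wrist_force: [1.3, -0.8, -0.5]
gripper_width: 87.9
gripper_force: 0.0
clock: 23.72
tool_pos: [413.5, -313.4, 157.6]
ee_rot: [-0.001, 1.0, -0.023, -0.001]
wrist_force: [0.7, 0.0, -0.3]
gripper_width: 88.1
gripper_force: 0.0
clock: 23.97
tool_pos: [408.6, -328.9, 157.6]
ee_rot: [-0.001, 1.0, -0.024, -0.001]
wrist_force: [-0.1, 1.4, -0.0]
gripper_width: 88.0
gripper_force: 0.0
t 23.97 pos [ 408.6 -328.9  157.6] yaw -2.71 tilt [-0.08  0.11] | turn -0.002  shift [ 0.0009 -0.0002  0.1551]  rows>=1.9 w 88.0 gf 0.0 F [-0.1  1.4 -0. ]
```

```bash
python3 -m pendant '[0,0,0.04,0,0,0,-1,0,0,0.06,0,0,0,-1,0,0,0.05,0,0,0,-1,0,0,0.03,0,0,0,-1,0,0,0.02,0,0,0,-1,0,0,0.01,0,0,0,-1,0,0,0,0,0,0,-1,0,0,0,0,0,0,-1]'
python3 - <<'E'
from h import *
go(409,-328.9,31,-2.6)
E
```

```text
clock: 24.63
tool_pos: [409.5, -328.9, 54.4]
ee_rot: [0.0, 1.0, -0.023, 0.0]
wrist_force: [-0.4, 0.4, 0.6]
gripper_width: 88.2
gripper_force: 0.0
t 24.63 pos [ 409.5 -328.9   54.4] yaw -2.59 tilt [ 0.04 -0.04] | turn 0.000  shift [-0.0011  0.      0.0467]  rows>=0.6 w 88.2 gf 0.0 F [-0.4  0.4  0.6]
```

```bash
python3 -m pendant '[0,0,0.02,0,0,0,-1,0,0,0.018,0,0,0,-1,0,0,0.009,0,0,0,-1,0,0,0,0,0,0,-0.3,0,0,0,0,0,0,-0.2,0,0,0,0,0,0,-0.1,0,0,0,0,0,0,0]'; python3 -m pendant '[0,0,0,0,0,0,0.3,0,0,0,0,0,0,1,0,0,0,0,0,0,1,0,0,0,0,0,0,1]'
python3 - <<'E'
from h import *
go(409,-328.9,31,-2.6)
E
```

```text
clock: 25.22
tool_pos: [409.2, -329.3, 30.5]
ee_rot: [0.0, 1.0, -0.023, 0.0]
wrist_force: [0.9, -1.8, -0.4]
gripper_width: 65.3
gripper_force: 30.0
clock: 25.55
tool_pos: [409.2, -329.3, 30.5]
ee_rot: [0.0, 1.0, -0.023, 0.0]
wrist_force: [0.3, -1.6, 1.4]
gripper_width: 65.6
gripper_force: 30.0
t 25.55 pos [ 409.2 -329.3   30.5] yaw -2.63 tilt [ 0.02 -0.04] | turn -0.001  shift [-0.0005 -0.0007 -0.001 ]  rows>=0.0 w 65.6 gf 30.0 F [ 0.3 -1.6  1.4]
```

```bash
python3 -m pendant '[0,0.0007,-0.005,0,0,0,1,0,0,-0.01,0,0,0,1,0,0,-0.015,0,0,0,1,0,0,-0.02,0,0,0,1,0,0,-0.025,0,0,0,1,0,0,-0.03,0,0,0,1,0,0,-0.03,0,0,0,1,0,0,-0.03,0,0,0,1]'; python3 -m pendant '[0,0,-0.025,0,0,0,1,0,0,-0.015,0,0,0,1,0,0,0,0,0,0,1,0,0,0,0,0,0,1]'
python3 - <<'E'
from h import *
go(411.3,345,130,-3.5)
E
```

```text
clock: 26.22
tool_pos: [408.8, -328.7, 114.1]
ee_rot: [-0.001, 1.0, -0.023, -0.0]
wrist_force: [0.7, -0.3, -4.1]
gripper_width: 65.6
gripper_force: 30.0
clock: 26.55
tool_pos: [408.9, -329.0, 132.7]
ee_rot: [-0.0, 1.0, -0.023, -0.0]
wrist_force: [-0.3, 0.3, -4.6]
gripper_width: 65.8
gripper_force: 30.0
t 26.55 pos [ 408.9 -329.   132.7] yaw -2.61 tilt [-0.01  0.02] | turn 0.020  shift [-0.0775 -1.3459  0.0055]  rows>=16.2 w 65.8 gf 30.0 F [-0.3  0.3 -4.6]
```

```bash
python3 -m pendant '[-0.0017,-0.03,0,0,0,0.02,1,-0.003,-0.05,0,0,0,0,1,-0.0039,-0.068,0,0,0,0,1,-0.0039,-0.068,0,0,0,0,1,-0.0039,-0.068,0,0,0,0,1,-0.0039,-0.068,0,0,0,0,1,-0.0039,-0.068,0,0,0,0,1,-0.0039,-0.068,0,0,0,0,1]'; python3 -m pendant '[-0.0039,-0.068,0,0,0,0,1,-0.0039,-0.068,0,0,0,0,1,-0.0039,-0.068,0,0,0,0,1,-0.0039,-0.068,0,0,0,0,1,-0.0039,-0.068,0,0,0,0,1,-0.0039,-0.068,0,0,0,0,1,-0.0039,-0.068,0,0,0,0,1,-0.0039,-0.068,0,0,0,0,1]'; python3 -m pendant '[-0.0039,-0.068,0,0,0,0,1,-0.0039,-0.068,0,0,0,0,1,-0.0039,-0.068,0,0,0,0,1,-0.0035,-0.06,0,0,0,0,1,-0.002,-0.035,0,0,0,0,1,-0.001,-0.015,0,0,0,0,1,0,0,0,0,0,0,1,0,0,0,0,0,0,1]'
python3 - <<'E'
from h import *
from station import bot
go(411.3,345,130,-3.5)
c=bot.read_camera("wrist");np.savez("w11.npz",**c)
cv2.imwrite("pics/w11.png",cv2.resize(c["frame"][60:340,160:480],(640,560))[:,:,::-1])
E
```

```text
clock: 27.22
tool_pos: [408.9, -83.2, 132.1]
ee_rot: [-0.0, 1.0, -0.031, -0.001]
wrist_force: [1.2, -0.2, -4.1]
gripper_width: 65.7
gripper_force: 30.0
clock: 27.88
tool_pos: [410.0, 189.1, 132.0]
ee_rot: [0.0, 1.0, -0.031, -0.001]
wrist_force: [1.4, -0.3, -4.5]
gripper_width: 65.4
gripper_force: 30.0
clock: 28.55
tool_pos: [411.1, 344.0, 132.0]
ee_rot: [0.001, 1.0, -0.031, -0.001]
wrist_force: [0.0, -0.4, -4.6]
gripper_width: 65.6
gripper_force: 30.0
t 28.55 pos [411.1 344.  132. ] yaw -3.51 tilt [-0.09 -0.06] | turn -0.000  shift [ 0.0002 -0.0021  0.004 ]  rows>=0.1 w 65.6 gf 30.0 F [ 0.  -0.4 -4.6]
```

View pics/w11.png

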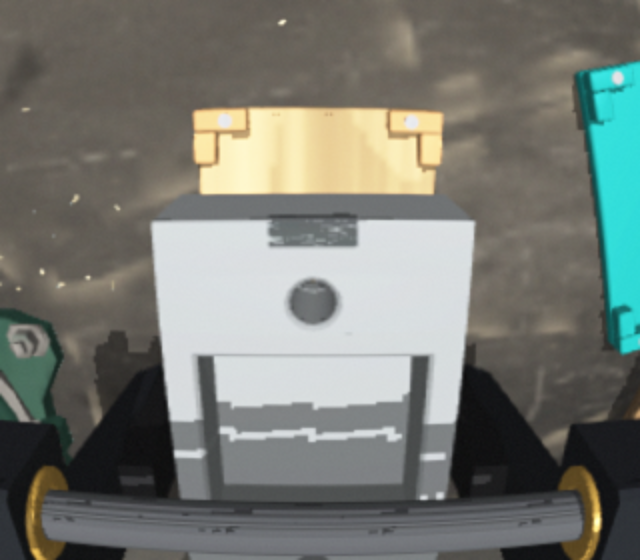

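The cavity block is level in the jaws and the larger tray's far stops show at crop (224,120) and (410,120), lined up with it. I'll check tray alignment and the clearance to the green vice on the left.

Run:
```python
from h import *
c=dict(np.load("w11.npz"))
P=[fray(c,160+a/2,60+b/2,z) for a,b,z in ((193,112,18),(443,113,18),(201,193,8),(434,193,8))];print(np.array(P))
print("bore",fray(c,160+313/2,60+301/2,142))
W=cloud(dict(np.load("top0.npz")))[190:300,60:165].reshape(-1,3)
for lo in (400,420,430,440,450,460,470): 
    k=W[(W[:,1]>lo)&(W[:,1]<lo+10)&(W[:,0]>350)&(W[:,0]<470)]; print(lo,np.percentile(k[:,2],98).round() if len(k) else None)
```

```text
[[484.8 386.2  18. ]
 [478.4 287.1  18. ]
 [450.  388.    8. ]
 [443.9 289.7   8. ]]
bore [448.8 341.2 142. ]
400 1.0
420 4.0
430 4.0
440 4.0
450 4.0
460 52.0
470 52.0
```

```bash
python3 -m pendant '[-0.0015,0.001,0.02,0,0,0,1,0,0,0.04,0,0,0,1,0,0,0.04,0,0,0,1,0,0,0.04,0,0,0,1,0,0,0.025,0,0,0,1,0,0,0.015,0,0,0,1,0,0,0,0,0,0,1,0,0,0,0,0,0,1]'
python3 - <<'E'
from h import *
go(410.2,343.4,27.3,-3.5)
E
```

```text
clock: 29.27
tool_pos: [410.9, 343.9, 42.9]
ee_rot: [-0.0, 1.0, -0.031, 0.0]
wrist_force: [-0.1, 0.3, -4.4]
gripper_width: 65.5
gripper_force: 30.0
t 29.27 pos [410.9 343.9  42.9] yaw -3.56 tilt [ 0. -0.] | turn -0.001  shift [-0.0014  0.0011  0.0311]  rows>=0.4 w 65.5 gf 30.0 F [-0.1  0.3 -4.4]
```

```bash
python3 -m pendant '[0,0,0.012,0,0,0,1,0,0,0.01,0,0,0,1,0,0,0.006,0,0,0,1,0,0,0.003,0,0,0,1,0,0,0,0,0,0,1,0,0,0,0,0,0,1]'
python3 - <<'E'
from h import *
go(410.2,343.4,27.3,-3.5)
E
```

```text
clock: 29.77
tool_pos: [410.8, 344.3, 27.3]
ee_rot: [-0.0, 1.0, -0.031, 0.0]
wrist_force: [0.3, 0.3, -4.1]
gripper_width: 65.5
gripper_force: 30.0
t 29.77 pos [410.8 344.3  27.3] yaw -3.52 tilt [0.01 0.  ] | turn -0.000  shift [-0.001   0.0019 -0.    ]  rows>=0.0 w 65.5 gf 30.0 F [ 0.3  0.3 -4.1]
```

```bash
python3 -m pendant '[0,0,0,0,0,0,-0.7,0,0,0,0,0,0,-0.8,0,0,0,0,0,0,-0.8,0,0,0,0,0,0,-0.8,0,0,0,0,0,0,-0.8]'; python3 -m pendant '[0,0,-0.03,0,0,0,-0.8,0,0,-0.06,0,0,0,-0.8,0,0,-0.07,0,0,0,-0.8,0,0,-0.07,0,0,0,-1,0,0,-0.05,0,0,0,-1,0,0,0,0,0,0,-1,0,0,0,0,0,0,-1]'
python3 - <<'E'
from h import *
from station import bot
go(410.2,343.4,27.3,-3.5)
c=bot.read_camera("wrist")
t=bot.read_camera("top");np.savez("top4.npz",**t)
a=np.hstack([cv2.resize(c["frame"][80:320,200:440],(400,400)),cv2.resize(t["frame"][130:290,240:400],(400,400)) if 0 else cv2.resize(t["frame"][80:280,220:420],(400,400))])
cv2.imwrite("pics/w12.png",a[:,:,::-1])
E
```

```text
clock: 30.18
tool_pos: [410.9, 344.3, 27.5]
ee_rot: [-0.0, 1.0, -0.031, 0.0]
wrist_force: [-0.2, -0.6, 0.4]
gripper_width: 79.6
gripper_force: 0.0
clock: 30.77
tool_pos: [411.0, 344.5, 168.1]
ee_rot: [-0.001, 1.0, -0.031, 0.001]
wrist_force: [0.7, -0.4, 0.2]
gripper_width: 88.3
gripper_force: 0.0
t 30.77 pos [411.  344.5 168.1] yaw -3.52 tilt [0.12 0.07] | turn -0.000  shift [-0.0014  0.0022  0.2816]  rows>=3.4 w 88.3 gf 0.0 F [ 0.7 -0.4  0.2]
```

View pics/w12.png

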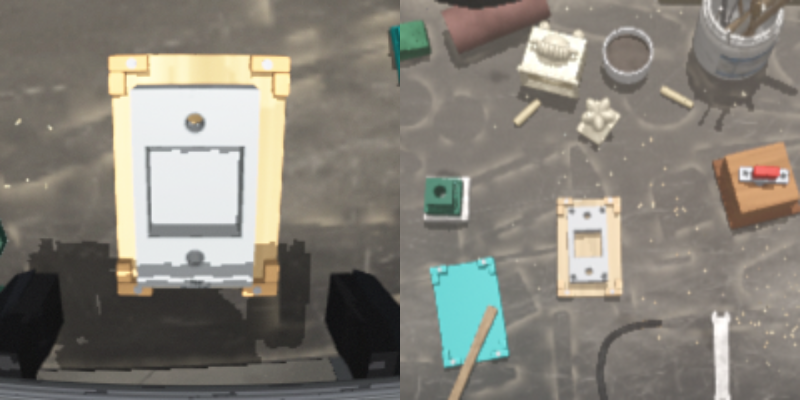

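The cavity block lies flat between its stops at left (195,190). On the right, the frame (588,245), the pattern on its block (445,198) and the core in the stand (765,175) are all in place, with the spanner and bud undisturbed. Handing in.

```bash
python3 -c "
from station import bot
print(bot.close_job())"
```

```text
the job is handed in; nothing more can be done
None
```

I stripped the mould in order and handed the job in at about 31 s on the robot clock: core in the stand, top frame in the smaller tray, pattern on the bench block, cavity block in the larger tray. All four looked in place in the last pictures, but no verdict came back.

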